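Put the model wagon away in its shed

TASK

Slide the model railway's sliding deck sideways until its rails are in line with the track of the little shed with the open roof (not the open siding), and only then push the wagon along the rails, all the way into the shed until it is up against the stop. Then lower the hinged roof gently until it is fully shut, without letting it slam, and leave the things standing around as they are.

Things in the scene. Friction and masses are not known exactly. Their poses are not given: they have to be found in the camera images.
- board: fixed plywood baseboard of the module, 370 x 460 x 20 mm; origin at the underside, z = 0; x axis along the rails from the robot's side to the shed's side, y to the left across the rails, z up. It may be turned a little. All tracks are 45 mm gauge, rail tops 48 mm above the table
- shed: stone-edged stub track, 152 x 112 mm, on the board's far half, with a plastered shed on it: 136 mm long, 104 mm wide outside, 92 mm inside, walls up to z = 135 mm, open towards the deck. Origin on its track centreline at z = 20 mm, 38 mm before the track's near end. Axes as the board's. It may be the left or the right one of the two stubs
- siding: the other stub track of the same size beside it, open, with only a low buffer stop at its end; not used. Origin and axes as for the shed
- deck (a joint): slide of the wooden traverser deck (200 x 100 mm, top at z = 38 mm) along the board's y axis, in m: 0 = middle of the board, positive to board +y, range -0.125 to 0.125. It stays where left; takes about 3 N to move
- deck_knob (a point): centre of the black knob head (22 mm diameter, 30 mm high, z = 75 to 105 mm, on a 10 mm post) that stands on the middle of the deck's near end and is used to slide the deck; a vertical grip axis
- deck_end (a point): point on the deck's track centreline, at rail-top height, at the deck's far end (180 mm along x from the knob); axes parallel to the board's
- shed_track (a point): point on the shed track's centreline, at rail-top height (z = 48 mm), at its near end, 3 mm beyond the deck's far end; axes as the board's: x points into the shed, y across the rails. In line means that deck_end lies at y = 0 of this frame. The shed's walls begin 7 mm beyond this point
- wagon (a joint): travel of the wagon along the deck's rails towards the shed, in m: 0 = rearmost on the deck, 0.16 = its buffers against the stop inside the shed (end of its travel). It rolls with about 1 N of resistance, stays where left and cannot leave the rails
- wagon_in (a point): centre of the inner floor (z = 73 mm) of the open-topped dark wooden wagon: 110 mm long (plus 8 mm buffers at each end), 70 mm wide, rim at z = 113 mm, walls 8 mm thick; the hollow is 94 x 54 mm, 40 mm deep, big enough for closed fingers to push an end wall from inside. Axes as the board's
- roof (a joint): opening angle of the shed's tiled gable roof in rad: 0 = shut, 2.1 = fully open; hinged along the shed's right-hand (-y) wall top, so it swings up and over to -y. A stiff hinge: it stays at any angle and takes about 0.5 to 2.5 N at the tab to turn
- roof_hinge (a point): point on the roof's hinge line, which runs along the board's x, abreast of the lift tab; z = 137 mm; 56 mm to -y of the shed track's centreline. The point turns with the roof: its y axis points from hinge to tab
- roof_tab (a point): centre of the outer (upper) face of the wooden lift tab on the roof's free edge: 40 mm wide along the hinge, 8 mm thick, sticking out 27 mm past the eave. It is 132 mm from the hinge line across the roof, 8 mm above the hinge plane; tab tip 144 mm from the hinge. Roof shut: z = 145 mm. The ridge is 34 mm above the hinge plane, 57 mm from the hinge
- oil: bystander: closed bottle of oil, 40 mm diameter, 85 mm high, origin at its underside
- driver: bystander: screwdriver lying on the table, about 160 mm long, origin under its middle
- tree: bystander: model fir tree, 125 mm high, on a 56 mm wooden disc, origin at its underside

How it is judged:
On the way, in this order (a step that is already met when the one before it is completed fails the run):
1. the deck's rails are in line with the shed's track within 4 mm, the wagon still on the deck (y of deck_end in the frame of shed_track between -0.004 and 0.004 m and value of joint wagon below 0.05 m), for 0.2 s.
2. the wagon is within 4 mm of its stop in the shed, the rails in line, the roof still open (over 0.8 rad) (y of deck_end in the frame of shed_track between -0.005 and 0.005 m and value of joint wagon above 0.156 m and value of joint roof above 0.8 rad), for 0.2 s.
3. the roof is shut (under 0.04 rad) (value of joint roof below 0.04 rad), for 0.2 s.
At the end, for the whole second after the job is handed in: Deck rails in line with the shed's track within 5 mm sideways, wagon within 4 mm of its stop (joint over 0.156 m), roof shut (under 0.04 rad), all at rest (y of deck_end in the frame of shed_track between -0.005 and 0.005 m and value of joint wagon above 0.156 m and value of joint roof below 0.04 rad and velocity of joint roof between -0.05 and 0.05 rad/s and velocity of joint wagon between -0.02 and 0.02 m/s); the robot touches nothing.
It fails at once if the wagon runs off the deck (joint over 0.06 m) while the rails are more than 6 mm out of line (value of joint wagon above 0.06 m and not (y of deck_end in the frame of shed_track between -0.006 and 0.006 m)).
It fails at once if the roof comes down faster than 2.5 rad/s (slams) (velocity of joint roof below -2.5 rad/s).
It fails at once if a bystander is moved more than 20 mm or tipped over (distance of any of oil, driver, tree from where it was at the start of the episode above 0.02 m or angle between any of oil, tree's own z axis and vertical above 0.5 rad).
It also fails if it takes over 72 s, if anything falls off the work surface, if the arm or the gripper's body presses on something with over 40 N, if the wrist force passes 120 N, or if a joint passes its speed limit or range.

ROBOT

A 6-joint arm with a two-finger parallel gripper is mounted at the origin on the work surface. World frame = base frame: x ahead of the robot, y to its left, z up, the work surface at z = 0. Lengths are in m, angles in rad, forces in N, time in s.
With the tool pointing down it reaches from about 0.4 to 0.825 m from the base axis. Payload 7 kg.
Tool frame: the origin (TCP) lies between the finger pads; the fingertips stand 25 mm ahead of it and the grasp point (between the pads) lies 6 mm ahead of it; z points along the fingers, y is the direction in which the jaws open and shut (so a half turn about z gives the same grasp; the last joint's range is limited). The gripper opens to 88 mm and grips with 3 to 60 N. Pads are 19 mm wide; open, the fingers measure 130 mm over their backs; the gripper's body (78 mm by 193 mm) begins 47 mm behind the grasp point.
Start: joints at [-0.885, 0.359, 0.012, 0, -1.224, -0.288], TCP at [0.261, -0.622, 0.252] pointing down, gripper open.
Joint ranges: [-3.07, 3.07], [-1.43, 2.12], [-1.02, 1.25], [-3.03, 1.67], [-3.05, -0], [-3.03, 3.03]. Speed limits (rad/s): [2.39, 2.39, 3.01, 3.14, 3.14, 3.14].

INTERFACE

Orientations are given as [roll, pitch, yaw] about the fixed x, y, z axes, in that order (R = Rz(yaw) Ry(pitch) Rx(roll)).
In Python, from cell import bot gives the robot as it stands.
- The arm moves only by the shell command python3 -m pendant 'ROWS' [OPENING] [FORCE]. ROWS is JSON, a list of rows, each an object of numbers: "dx", "dy", "dz": the shift along the tool's x, y, z in cm; "roll": the turn about the tool's z in rad. In form: [{"dx": .., "dy": .., "dz": .., "roll": ..}, ...]. A call has 1 to 12 rows; each row shifts and turns the commanded pose from where the row before left it, along the tool's axes as they then stand; what a row does not reach is not made up. A row lasts 1/8 s, in which the tool goes at most 62.5 mm and 10.7 degrees, less where a joint would pass 70% of its speed; a pose out of reach is approached as far as the arm can. A call with a gripper value outside its range is refused whole. OPENING is the opening, from 0 (shut) to 1 (fully open), set as the call begins (- or left out, the last holds). The fingers move at their own pace and stop on an object; FORCE is the grip in N (left out, the last holds). Time passes only in rows, so rows that do not move let the fingers close. It gives the time, the measured TCP pose, the force and the opening at its end, in the units of the state.
- bot.get_state(): the state, without advancing time (a new reading comes with each control period).
- bot.camera(name): name is "side" or "top"; returns a dict with "frame" (400x640x3 uint8, red, green, blue), "fx", "fy", "cx", "cy" (pixels), "R" (3x3) and "t" (3): a world point X has camera coordinates R X + t. Camera axes: x right, y down, z forward; pixel columns grow to the right and rows downward; lengths in m; the calibration is good to about 2 mm. A picture is of the moment at which its call begins. There is no depth.
- bot.job_done(): hands the job in, once; it reports no verdict.
The state is a dict: "time_s": time; "joints": joint angles; "joint_vel": joint speeds; "joint_efforts": joint torques, N m; "tool_pos": TCP position; "tcp_rot": TCP orientation; "ft_force": force on the tool from outside, world axes, zero at the start; "wrist_torque": the same for the moment, N m; "finger_gap": opening from 0.0 (shut) to 1.0 (fully open).
Only numpy, scipy, OpenCV 4.12 (cv2) and the standard library are available. Lean on these libraries where they do the work, as an engineer would, in place of code of your own. Each camera call takes 0.05 s, during which the arm holds its last target. There are 200 camera calls.

## Working session

There is one attempt and no reset: what is moved stays moved. The work goes in short steps, Python scripts to look and compute and a shell command to move; the robot and the scene stay as the last step left them, time stands still between calls to the robot, and variables do not carry over. Pictures are saved under pics/ and viewed, about 8 in all and at most 12, crops included, and the job is handed in when it is done.

```bash
mkdir -p pics; cat > h.py <<'E'
import numpy as np, cv2
from cell import bot
def snap(n,f):
    c=bot.camera(n); cv2.imwrite('pics/'+f+'.png',c['frame'][:,:,::-1]); np.savez('pics/'+f+'.npz',**c); return c
def load(f): return np.load('pics/'+f+'.npz')
def ray(c,u,v,z):
    R,t=c['R'],c['t']; o=-R.T@t
    d=R.T@np.array([(u-c['cx'])/c['fx'],(v-c['cy'])/c['fy'],1])
    return o+d*(z-o[2])/d[2]
def proj(c,X):
    p=c['R']@np.array(X)+c['t']; return np.array([c['fx']*p[0]/p[2]+c['cx'],c['fy']*p[1]/p[2]+c['cy']])
E
python3 - <<'E'
from h import *
for n in('top','side'):
    c=snap(n,n+'0'); print(n,c['fx'],-c['R'].T@c['t'],c['R'][2])
print(bot.get_state())
E
```

```text
top 482.69570145649396 [ 0.34497322 -0.01674749  1.39315275] [ 0.17844731  0.01617635 -0.98381649]
side 403.876667285697 [0.25349693 0.92655411 0.72849569] [ 0.27104212 -0.80093273 -0.53389411]
{'time_s': 0.1, 'joints': array([-8.84901547e-01,  3.59314893e-01,  1.11669927e-02, -3.07347297e-04,
       -1.22412216e+00, -2.88109823e-01]), 'joint_vel': array([-0.00078194, -0.00391624,  0.00147907,  0.00087028, -0.00130867,
       -0.001057  ]), 'joint_efforts': array([-3.94386749e-03, -5.84162951e+01,  2.93747771e+01,  7.01545537e+00,
        1.01248693e-02, -7.91937191e-05]), 'tool_pos': array([ 0.26130792, -0.62193416,  0.250724  ]), 'tcp_rot': array([ 3.14009756e+00, -1.41749785e-04, -2.74391223e+00]), 'ft_force': array([-0.55483952, -0.61460536,  0.34971208]), 'wrist_torque': array([-0.00887989,  0.00062628,  0.01565008]), 'finger_gap': 1.0014130161019505}
```

View pics/top0.png

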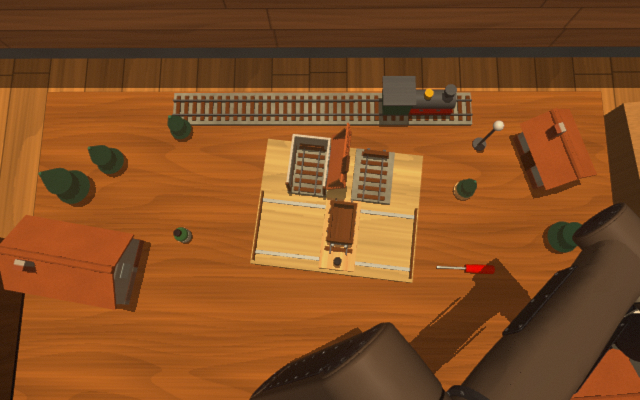

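View pics/side0.png

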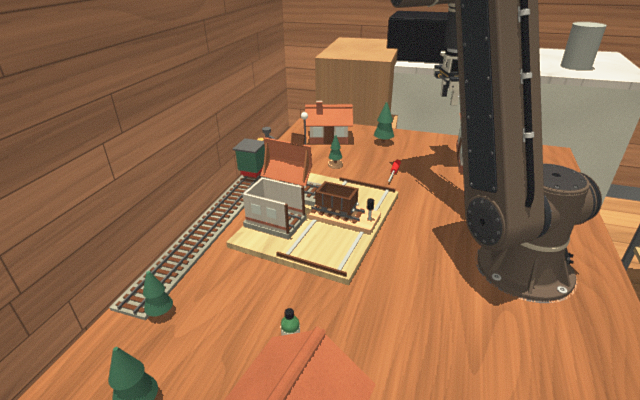

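The shed is the left stub (top view about (308,168)), its roof stands open at about (340,160), and the deck is near the middle with its knob at about (337,262). The wagon is at the rear, at (341,225). Next I'll enlarge the crops and compute positions.

```bash
python3 - <<'E'
from h import *
c=load('top0')
im=cv2.imread('pics/top0.png')[115:295,240:435]
cv2.imwrite('pics/crop0.png',cv2.resize(im,None,fx=4,fy=4,interpolation=cv2.INTER_CUBIC)[:, :780][:720])
im=cv2.resize(im,(780*600//720,600),interpolation=cv2.INTER_CUBIC); cv2.imwrite('pics/crop0.png',im)
# board mask: light ply
f=c['frame']; hsv=cv2.cvtColor(f,cv2.COLOR_RGB2HSV)
print(hsv[240,280],hsv[300,280],hsv[160,410])
m=((hsv[...,0]>14)&(hsv[...,0]<32)&(hsv[...,2]>170)&(hsv[...,1]<165)).astype(np.uint8)*255
m[:130]=0;m[290:]=0;m[:,:240]=0;m[:,435:]=0
m=cv2.morphologyEx(m,cv2.MORPH_OPEN,np.ones((3,3)))
p=cv2.convexHull(cv2.findNonZero(m)); q=cv2.approxPolyDP(p,5,True).reshape(-1,2); print(q.tolist())
P=np.array([ray(c,*x,.02) for x in q]); print(P.round(3)); print(np.linalg.norm(P-np.roll(P,-1,0),axis=1))
for n,u,v,z in [('knob',337,262,.105),('oil',182,235,.08),('tree',465,188,.06),('drv',470,268,.01)]: print(n,ray(c,u,v,z).round(3))
E
```

```text
[ 18 159 217] [ 13 207 170] [ 18 158 199]
[[421, 156], [411, 281], [251, 262], [268, 139]]
[[ 0.737 -0.294  0.02 ]
 [ 0.374 -0.254  0.02 ]
 [ 0.425  0.197  0.02 ]
 [ 0.788  0.157  0.02 ]]
[0.3645848  0.45374294 0.36543053 0.45396802]
knob [ 0.421 -0.045  0.105]
oil [0.495 0.379 0.08 ]
tree [ 0.632 -0.406  0.06 ]
drv [ 0.411 -0.424  0.01 ]
```

View pics/crop0.png

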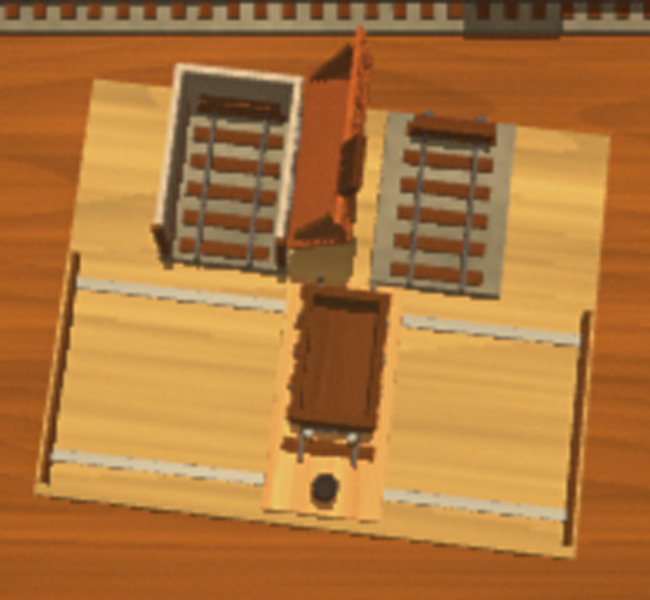

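```bash
cat >> h.py <<'E'
YAW=-.110
ex=np.array([np.cos(YAW),np.sin(YAW),0]); ey=np.array([-ex[1],ex[0],0])
def rail(c,p0,p1,z=.048,w=3):
    """crop0 pixel line p0-p1 -> top pixels; darkest red channel per row -> line of world points"""
    R=c['frame'][...,0].astype(float); a=np.array(p0)/(10/3)+[240,115]-.35; b=np.array(p1)/(10/3)+[240,115]-.35
    o=[]
    for v in range(int(min(a[1],b[1]))+1,int(max(a[1],b[1]))):
        u=a[0]+(v-a[1])*(b[0]-a[0])/(b[1]-a[1]); us=np.arange(round(u)-w,round(u)+w+1)
        d=np.clip(np.median(R[v,us])-R[v,us],0,None); d*=np.exp(-((us-u)/1.5)**2)
        if d.max()>15: o.append(ray(c,(d*us).sum()/d.sum(),v,z))
    o=np.array(o); k=np.polyfit(o@ex,o@ey,1); r=o@ey-np.polyval(k,o@ex); g=abs(r)<.003
    return len(o),np.round(np.median((o@ey)[g]),4),k[0].round(3),r.std().round(4)
E
python3 - <<'E'
from h import *
c=load('top0')
for n,a,b in [('shL',(212,115),(197,262)),('shR',(267,120),(253,268)),('sdL',(423,140),(406,285)),('sdR',(477,145),(463,290)),('dkL',(305,440),(300,465)),('dkR',(357,440),(352,465))]:
    print(n,rail(c,a,b))
    for p in(a,b): P=ray(c,p[0]*.3+239.65,p[1]*.3+114.65,.048); print('   ',(P@ex).round(4),(P@ey).round(4))
P=np.array([[ .737,-.294,.02],[.374,-.254,.02],[.425,.197,.02],[.788,.157,.02]]); m=P.mean(0); print('board c',m@ex,m@ey)
for n,pts,z in [('deckL',[(287,300),(265,512)],.038),('deckR',[(399,300),(379,520)],.038),('wagrear',[(289,424),(375,433)],.113),('wagfront',[(308,290),(390,293)],.113)]:
  for p in pts: Q=ray(c,p[0]*.3+239.65,p[1]*.3+114.65,z); print(n,(Q@ex).round(4),(Q@ey).round(4))
f=c['frame'].astype(int); m=(f.sum(2)<110).astype(np.uint8); m[:250]=0;m[275:]=0;m[:,:325]=0;m[:,350:]=0
M=cv2.moments(m,True); u,v=M['m10']/M['m00'],M['m01']/M['m00']; print(u,v,M['m00'],cv2.boundingRect(m))
for z in(.09,.105): Q=ray(c,u,v,z); print(Q,Q@ex,Q@ey)
E
```

```text
shL (26, np.float64(0.1302), np.float64(0.007), np.float64(0.0007))
    0.7387 0.1325
    0.6081 0.1295
shR (30, np.float64(0.0848), np.float64(0.008), np.float64(0.0006))
    0.7395 0.0845
    0.6082 0.0814
sdL (29, np.float64(-0.0514), np.float64(-0.011), np.float64(0.0005))
    0.7366 -0.0515
    0.6081 -0.0495
sdR (25, np.float64(-0.0968), np.float64(0.002), np.float64(0.0008))
    0.7373 -0.0981
    0.6093 -0.098
dkL (3, np.float64(0.0236), np.float64(0.045), np.float64(0.0001))
    0.4675 0.0212
    0.4463 0.023
dkR (4, np.float64(-0.0204), np.float64(-0.043), np.float64(0.0009))
    0.4724 -0.022
    0.4512 -0.02
board c 0.5828127405034438 0.015574322035498755
deckL 0.5857 0.0497
deckL 0.4048 0.0477
deckR 0.5964 -0.0454
deckR 0.4091 -0.0475
wagrear 0.4728 0.0352
wagrear 0.4734 -0.0335
wagfront 0.5824 0.0321
wagfront 0.5874 -0.0339Traceback (most recent call last):
  File "<stdin>", line 10, in <module>
ZeroDivisionError: float division by zero
```

```bash
python3 -m pendant '[{"roll":0.17},{"roll":0.17},{"roll":0.168},{"dy":5,"dx":-0.8},{"dy":5,"dx":-0.8},{"dy":5,"dx":-0.8},{"dy":5,"dx":-0.8},{"dy":5,"dx":-0.8},{"dy":5,"dx":-0.8},{"dy":5,"dx":-0.8},{"dy":5,"dx":-0.8},{"dy":5,"dx":-0.8}]' 1
cat >> h.py <<'E'
def rel(ax,ay,z,s=None):
    "tool cm/rad to reach e-frame (ax,ay), z"
    s=s or bot.get_state(); p=s['tool_pos']; y=s['tcp_rot'][2]
    d=ax*ex+ay*ey-p*[1,1,0]; tx=np.array([np.cos(y),np.sin(y),0]); ty=np.array([np.sin(y),-np.cos(y),0])
    print('now e',(p@ex).round(4),(p@ey).round(4),p[2].round(4),'rpy',s['tcp_rot'].round(4),'| dx %.2f dy %.2f dz %.2f cm'%(100*d@tx,100*d@ty,100*(p[2]-z)),'F',s['ft_force'].round(1),'t',s['time_s'])
E
python3 - <<'E'
from h import *
rel(.425,.0015,.096)
E
```

```text
now e 0.328 -0.5895 0.2507 rpy [ 3.1401e+00 -1.0000e-04 -2.7439e+00] | dx -37.21 dy 46.93 dz 15.47 cm F [-0.6 -0.6  0.3] t 0.1invalid input
```

```bash
python3 -m pendant '[{"dx":0,"dy":0,"dz":0,"roll":0.17},{"dx":0,"dy":0,"dz":0,"roll":0.17},{"dx":0,"dy":0,"dz":0,"roll":0.168}]'; python3 -c "
from h import *
rel(.425,.0015,.096)"
```

```text
time_s: 0.48
tool_pos: [0.2614, -0.622, 0.251]
tcp_rot: [3.141, -0.001, 3.026]
ft_force: [1.2, 0.3, 0.4]
finger_gap: 0.999
now e 0.3281 -0.5896 0.251 rpy [ 3.1407e+00 -6.0000e-04  3.0257e+00] | dx -9.35 dy 59.16 dz 15.50 cm F [1.2 0.3 0.4] t 0.475
```

```bash
python3 -m pendant '[{"dx":-0.8,"dy":5,"dz":0,"roll":0},{"dx":-0.8,"dy":5,"dz":0,"roll":0},{"dx":-0.8,"dy":5,"dz":0,"roll":0},{"dx":-0.8,"dy":5,"dz":0,"roll":0},{"dx":-0.8,"dy":5,"dz":0,"roll":0},{"dx":-0.8,"dy":5,"dz":0,"roll":0},{"dx":-0.8,"dy":5,"dz":0,"roll":0},{"dx":-0.8,"dy":5,"dz":0,"roll":0},{"dx":-0.8,"dy":5,"dz":0,"roll":0},{"dx":-0.8,"dy":5,"dz":0,"roll":0},{"dx":-0.8,"dy":5,"dz":0,"roll":-0.005},{"dx":-0.5,"dy":4,"dz":0,"roll":0}]'; python3 -c "
from h import *
rel(.425,.0015,.096)"
```

```text
time_s: 1.98
tool_pos: [0.4186, -0.0442, 0.2516]
tcp_rot: [3.141, 0.0, 3.037]
ft_force: [1.6, -0.2, -0.3]
finger_gap: 1.002
now e 0.421 0.002 0.2516 rpy [3.1414e+00 2.0000e-04 3.0374e+00] | dx -0.40 dy -0.05 dz 15.56 cm F [ 1.6 -0.2 -0.3] t 1.975
```

```bash
python3 -m pendant '[{"dx":-0.4,"dy":0,"dz":4,"roll":0.006},{"dx":0,"dy":0,"dz":4,"roll":0},{"dx":0,"dy":0,"dz":4,"roll":0},{"dx":0,"dy":0,"dz":2.5,"roll":0},{"dx":0,"dy":0,"dz":1,"roll":0},{"dx":0,"dy":0,"dz":0,"roll":0}]'; python3 -m pendant '[{"dx":0,"dy":0,"dz":0,"roll":0},{"dx":0,"dy":0,"dz":0,"roll":0},{"dx":0,"dy":0,"dz":0,"roll":0},{"dx":0,"dy":0,"dz":0,"roll":0},{"dx":0,"dy":0,"dz":0,"roll":0},{"dx":0,"dy":0,"dz":0,"roll":0}]' 0 20;  python3 -c "
from h import *
rel(.425,.0015,.096)"
```

```text
time_s: 2.72
tool_pos: [0.4225, -0.0465, 0.0964]
tcp_rot: [-3.141, -0.001, 3.03]
ft_force: [1.3, -0.3, 0.5]
finger_gap: 1.004
time_s: 3.48
tool_pos: [0.4226, -0.0465, 0.0966]
tcp_rot: [3.142, 0.0, 3.03]
ft_force: [0.8, 0.2, 0.0]
finger_gap: 0.375
now e 0.4251 0.0002 0.0966 rpy [3.1416 0.     3.0304] | dx 0.01 dy 0.13 dz 0.06 cm F [0.8 0.2 0. ] t 3.475
```

Still closing, so I'll wait a little longer and then check the grip.

```bash
python3 -m pendant '[{"dx":0,"dy":0,"dz":0,"roll":0},{"dx":0,"dy":0,"dz":0,"roll":0},{"dx":0,"dy":0,"dz":0,"roll":0},{"dx":0,"dy":0,"dz":0,"roll":0}]' 0 20;  python3 -c "
from h import *
rel(.425,.1075,.096)"
```

```text
time_s: 3.98
tool_pos: [0.4226, -0.0463, 0.0966]
tcp_rot: [3.141, 0.0, 3.03]
ft_force: [-0.9, 3.4, 1.0]
finger_gap: 0.246
now e 0.4251 0.0003 0.0966 rpy [3.1414e+00 1.0000e-04 3.0305e+00] | dx 0.03 dy 10.72 dz 0.06 cm F [-0.9  3.4  1. ] t 3.975
```

```bash
python3 -m pendant '[{"dx":0,"dy":1,"dz":0,"roll":0},{"dx":0,"dy":1.5,"dz":0,"roll":0},{"dx":0,"dy":1.5,"dz":0,"roll":0},{"dx":0,"dy":1.5,"dz":0,"roll":0},{"dx":0,"dy":1.5,"dz":0,"roll":0},{"dx":0,"dy":1.5,"dz":0,"roll":0},{"dx":0,"dy":1.5,"dz":0,"roll":0},{"dx":0,"dy":0.7,"dz":0,"roll":0},{"dx":0,"dy":0,"dz":0,"roll":0},{"dx":0,"dy":0,"dz":0,"roll":0}]';  python3 -c "
from h import *
rel(.425,.1075,.096)
c=snap('top','top1')
cv2.imwrite('pics/crop1.png',cv2.resize(c['frame'][115:295,240:435,::-1],(650,600),interpolation=cv2.INTER_CUBIC))"
```

```text
time_s: 5.22
tool_pos: [0.4348, 0.0606, 0.0966]
tcp_rot: [3.14, 0.001, 3.031]
ft_force: [4.2, 2.6, -6.5]
finger_gap: 0.247
now e 0.4255 0.108 0.0966 rpy [3.1404e+00 7.0000e-04 3.0307e+00] | dx 0.05 dy -0.05 dz 0.06 cm F [ 4.2  2.6 -6.5] t 5.225
```

View pics/crop1.png

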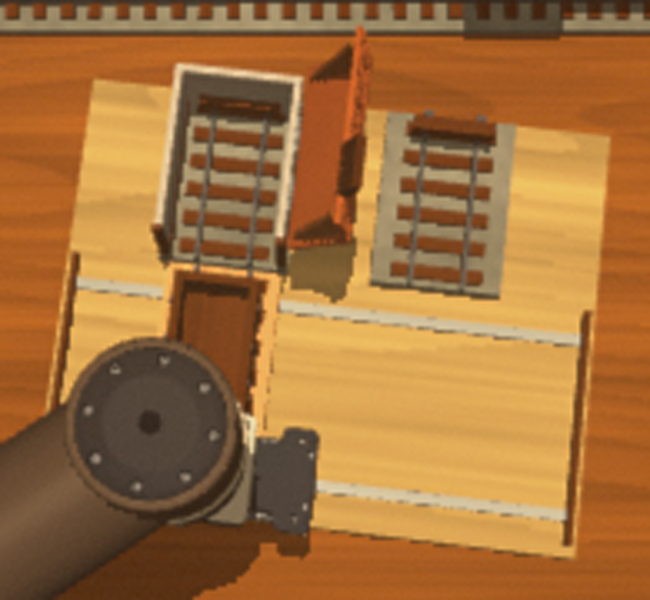

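The deck now sits in front of the shed, its right edge at crop (278,290). I'll release, lift clear to the right, and measure alignment.

```bash
python3 -m pendant '[{"dx":0,"dy":0,"dz":0,"roll":0},{"dx":0,"dy":0,"dz":0,"roll":0},{"dx":0,"dy":0,"dz":0,"roll":0},{"dx":0,"dy":0,"dz":0,"roll":0},{"dx":0,"dy":0,"dz":-3,"roll":0},{"dx":0,"dy":0,"dz":-5,"roll":0},{"dx":0,"dy":-4,"dz":-5,"roll":0},{"dx":0,"dy":-5,"dz":-2,"roll":0},{"dx":0,"dy":-5,"dz":0,"roll":0},{"dx":0,"dy":-5,"dz":0,"roll":0},{"dx":0,"dy":-5,"dz":0,"roll":0},{"dx":0,"dy":0,"dz":0,"roll":0}]' 0.7; python3 -c "
from h import *
rel(.425,.1075,.096)
c=snap('top','top2')
cv2.imwrite('pics/crop2.png',cv2.resize(c['frame'][175:287,230:360,::-1],(696,600),interpolation=cv2.INTER_CUBIC))"
```

```text
time_s: 6.78
tool_pos: [0.4069, -0.1803, 0.2451]
tcp_rot: [-3.141, -0.001, 3.026]
ft_force: [0.2, 1.1, -0.3]
finger_gap: 0.697
now e 0.4242 -0.1345 0.2451 rpy [-3.1413e+00 -9.0000e-04  3.0256e+00] | dx 0.07 dy 24.20 dz 14.91 cm F [ 0.2  1.1 -0.3] t 6.775
```

View pics/crop2.png

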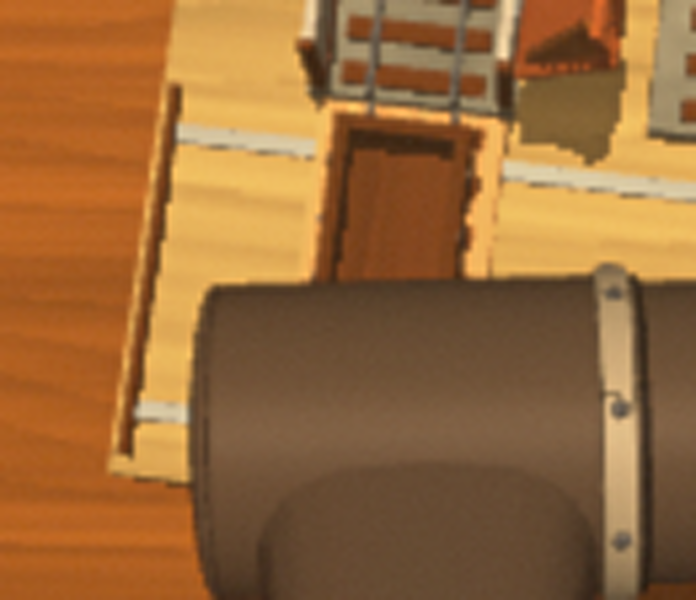

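```bash
python3 -c "
from h import *
c=load('top2')
for n,pts,z in [('L',[(327,112),(324,180),(318,240)],.038),('R',[(504,120),(499,190),(494,240)],.038),('shr',[(374,100),(457,106)],.048),('wagF',[(337,118),(482,124)],.113),('wagL',[(316,275)],.113)]:
  for u,v in pts:
    P=ray(c,u/5.354+229.6,v/5.354+174.6,z); print(n,(P@ex).round(4),(P@ey).round(4))
S=c['frame'].astype(int)
for v in(200,205,210,215,220): print(v,S[v,286:326,2].tolist())
"
```

```text
L 0.6009 0.1525
L 0.564 0.1495
L 0.5317 0.1486
R 0.6071 0.0579
R 0.5691 0.0562
R 0.5422 0.0558
shr 0.6082 0.1275
shr 0.6099 0.0833
wagF 0.5842 0.1398
wagF 0.5893 0.0667
wagL 0.5037 0.1403
200 [115, 111, 103, 100, 96, 80, 41, 29, 22, 22, 22, 23, 23, 18, 18, 21, 18, 21, 25, 21, 25, 22, 22, 27, 29, 22, 28, 31, 31, 33, 29, 28, 27, 29, 55, 91, 95, 93, 67, 90]
205 [93, 92, 92, 97, 81, 39, 29, 31, 26, 21, 28, 30, 29, 28, 25, 30, 32, 32, 28, 32, 31, 32, 32, 29, 32, 30, 31, 34, 30, 31, 27, 23, 48, 88, 96, 95, 93, 95, 157, 151]
210 [98, 99, 98, 92, 66, 34, 27, 28, 19, 28, 28, 30, 31, 30, 27, 31, 26, 27, 32, 32, 33, 30, 29, 35, 31, 31, 30, 32, 30, 29, 26, 23, 28, 51, 92, 94, 92, 80, 93, 93]
215 [89, 96, 97, 89, 43, 25, 26, 24, 24, 28, 29, 25, 32, 29, 31, 30, 28, 31, 26, 29, 32, 31, 30, 35, 29, 32, 28, 31, 31, 30, 35, 85, 94, 93, 96, 94, 75, 94, 99, 99]
220 [94, 96, 91, 54, 30, 27, 21, 21, 29, 29, 22, 32, 28, 31, 31, 30, 27, 28, 28, 31, 31, 31, 32, 31, 31, 29, 30, 27, 26, 27, 30, 38, 87, 95, 93, 93, 87, 88, 86, 89]
```

Deck and shed centrelines agree to about 1–3 mm. I'll move the arm further off for an unobstructed check before pushing.

```bash
python3 -m pendant '[{"dx":0,"dy":-5,"dz":0,"roll":0},{"dx":0,"dy":-6,"dz":0,"roll":0},{"dx":0,"dy":-6,"dz":0,"roll":0},{"dx":0,"dy":-6,"dz":0,"roll":0},{"dx":0,"dy":-6,"dz":0,"roll":0},{"dx":0,"dy":0,"dz":0,"roll":0}]' 0; python3 -c "
from h import *
rel(.425,.1075,.096)
c=snap('top','top3'); f=c['frame'].astype(int)
cv2.imwrite('pics/crop3.png',cv2.resize(c['frame'][175:287,230:360,::-1],(696,600),interpolation=cv2.INTER_CUBIC))
f0=load('top0')['frame'].astype(int)
"
```

```text
time_s: 7.58
tool_pos: [0.3756, -0.468, 0.244]
tcp_rot: [3.141, -0.002, 3.028]
ft_force: [0.3, 1.3, -1.2]
finger_gap: 0.079
now e 0.4247 -0.424 0.244 rpy [ 3.1410e+00 -1.9000e-03  3.0276e+00] | dx 0.18 dy 53.15 dz 14.80 cm F [ 0.3  1.3 -1.2] t 7.575
```

View pics/crop3.png

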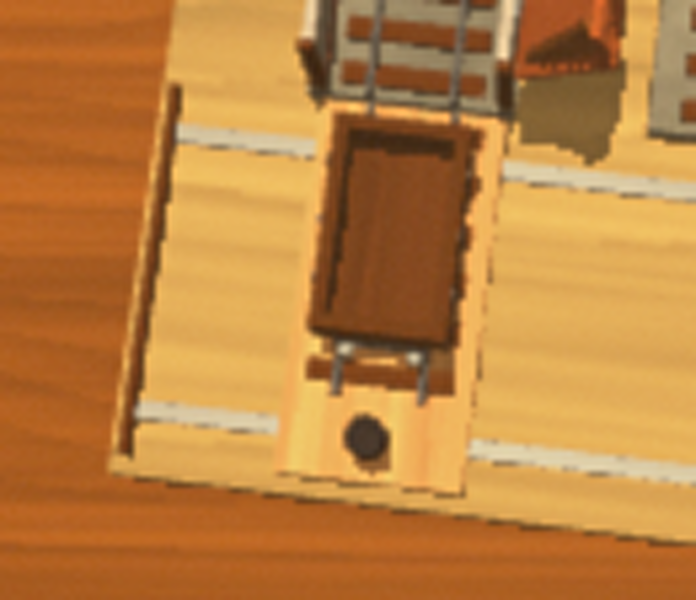

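```bash
python3 -c "
from h import *
c=load('top3')
E=lambda u,v,z:(lambda P:np.round([P@ex,P@ey],4))(ray(c,u/5.354+229.6,v/5.354+174.6,z))
for n,a,b,z in [('deck rear',(276,473),(463,494),.038),('deck far',(328,105),(505,118),.038),('deck rails rear',(335,392),(422,402),.048),('deck rails front',(372,112),(455,121),.048),('buffers',(345,347),(416,357),.065),('wag rear rim',(309,329),(447,346),.113),('wag front rim',(337,118),(482,126),.113),('knob',(366,430),(366,430),.105),('shed rails near',(374,98),(457,104),.048),('shed rails 20',(378,20),(462,20),.048)]:
  p,q=E(*a,z),E(*b,z); print(n,p,q,'mid',(p+q)/2)
"
```

```text
deck rear [0.4073 0.1549] [0.4076 0.0567] mid [0.40745 0.1058 ]
deck far [0.6047 0.1524] [0.6083 0.0575] mid [0.6065  0.10495]
deck rails rear [0.4519 0.1288] [0.4519 0.0831] mid [0.4519  0.10595]
deck rails front [0.6016 0.1278] [0.6017 0.0834] mid [0.60165 0.1056 ]
buffers [0.4742 0.1252] [0.4732 0.0882] mid [0.4737 0.1067]
wag rear rim [0.4764 0.1404] [0.4757 0.0711] mid [0.47605 0.10575]
wag front rim [0.5842 0.1398] [0.5883 0.0665] mid [0.58625 0.10315]
knob [0.4304 0.1065] [0.4304 0.1065] mid [0.4304 0.1065]
shed rails near [0.6093 0.1276] [0.611  0.0834] mid [0.61015 0.1055 ]
shed rails 20 [0.6517 0.1307] [0.6567 0.0861] mid [0.6542 0.1084]
```

```bash
python3 -c "
from h import *
c=load('top3'); F=c['frame'].astype(float)
def track(r0,r1,u0,u1,ch=0):
  o=[]
  for v in range(r0,r1):
    u=u0+(u1-u0)*(v-r0)/(r1-r0); us=np.arange(round(u)-3,round(u)+4); R=F[v,us,ch]
    d=np.clip(np.median(R)-R,0,None)*np.exp(-((us-u)/1.5)**2)
    if d.max()>12: o.append((v,(d*us).sum()/d.sum()))
  return np.array(o)
for n,a,b in [('L',(303.3,149),(298.8,194)),('R',(319.8,151),(315.6,195))]:
  o=track(a[1],b[1],a[0],b[0]); k=np.polyfit(o[:,0],o[:,1],1)
  r=o[:,1]-np.polyval(k,o[:,0]); g=abs(r)<.6; k=np.polyfit(o[g,0],o[g,1],1)
  print(n,len(o),g.sum(),k,'resid',r[g].std(),'at 245',np.polyval(k,245))
  P=[ray(c,np.polyval(k,v),v,.048) for v in(150,172,194)]; print([(p@ex,p@ey) for p in P])
  print(o[::3].round(1).tolist())
for v in range(192,200): print(v,F[v,294:320,0].astype(int).tolist())
for v in range(242,251): print(v,F[v,288:314,0].astype(int).tolist())
"
```

```text
L 31 30 [-1.18620436e-01  3.21565710e+02] resid 0.21503889970597545 at 245 292.50370316900927
[(np.float64(0.7363637699185125), np.float64(0.13064846598873697)), (np.float64(0.6705618051041781), np.float64(0.1302147541849597)), (np.float64(0.605841545661861), np.float64(0.12978817208299873))]
[[151.0, 303.5], [154.0, 303.5], [160.0, 302.5], [163.0, 302.6], [167.0, 301.6], [170.0, 301.6], [176.0, 300.7], [181.0, 300.0], [185.0, 299.7], [189.0, 298.7], [193.0, 298.6]]
R 34 34 [-1.13663771e-01  3.36653285e+02] resid 0.2374433309982106 at 245 308.80566126456074
[(np.float64(0.7414155214780325), np.float64(0.08513682212299233)), (np.float64(0.6756408557043617), np.float64(0.08476959000971178)), (np.float64(0.610947347970319), np.float64(0.08440839420154982))]
[[153.0, 319.6], [156.0, 318.7], [160.0, 318.6], [163.0, 317.8], [166.0, 317.8], [169.0, 317.4], [172.0, 316.8], [175.0, 317.2], [179.0, 315.9], [186.0, 315.6], [191.0, 315.0], [194.0, 314.7]]
192 [136, 152, 154, 156, 103, 90, 150, 154, 153, 154, 153, 154, 150, 107, 93, 97, 104, 101, 96, 106, 117, 89, 112, 123, 124, 130]
193 [133, 11
[... 1428 characters left out ...]
, 112, 129, 132, 131, 128]
246 [240, 241, 241, 189, 129, 108, 170, 157, 146, 134, 142, 135, 136, 136, 126, 123, 129, 126, 126, 129, 122, 103, 127, 132, 131, 127]
247 [242, 243, 244, 220, 137, 143, 239, 243, 241, 242, 239, 217, 224, 218, 152, 136, 145, 144, 134, 135, 122, 95, 123, 128, 124, 122]
248 [241, 241, 240, 196, 140, 149, 239, 243, 244, 243, 243, 241, 242, 243, 240, 241, 241, 242, 242, 223, 142, 113, 129, 145, 136, 140]
249 [240, 241, 241, 240, 239, 238, 242, 242, 241, 241, 241, 242, 241, 242, 242, 242, 243, 243, 244, 227, 140, 143, 233, 243, 242, 240]
250 [241, 241, 241, 242, 242, 242, 241, 241, 242, 243, 242, 242, 240, 241, 241, 241, 240, 241, 241, 225, 154, 196, 241, 243, 243, 243]
```

Rail lines of the shed extrapolate onto the deck rails within 0.3 px (<1 mm), so it is in line. Next I need the roof angle, for clearance.

```bash
python3 -c "
from h import *
c=snap('side','side3'); t=load('top3')
cv2.imwrite('pics/crop4.png',np.hstack([cv2.resize(c['frame'][125:245,225:325,::-1],(400,480),interpolation=cv2.INTER_CUBIC),cv2.resize(t['frame'][120:210,280:355,::-1],(400,480),interpolation=cv2.INTER_CUBIC)]))
for th in np.arange(1.2,2.2,.1):
  r=[]
  for x in(.615,.751):   # free eave edge, 117 from hinge
    P=x*ex+(.1068-.056+.117*np.cos(th))*ey+[0,0,.137+.117*np.sin(th)]
    a=proj(c,P); b=proj(t,P); r+=[(a-[225,125])*4,(b-[280,120])*5.33+[400,0]]
  print(th.round(1),np.round(r).astype(int).tolist())
"
```

```text
1.2 [[283, 129], [556, 298], [110, 94], [591, 17]]
1.3 [[290, 117], [580, 299], [118, 83], [614, 16]]
1.4 [[298, 107], [605, 300], [126, 74], [638, 17]]
1.5 [[305, 98], [630, 302], [135, 66], [663, 19]]
1.6 [[313, 91], [656, 305], [143, 59], [688, 21]]
1.7 [[320, 85], [681, 308], [152, 54], [713, 24]]
1.8 [[328, 82], [706, 312], [160, 51], [738, 28]]
1.9 [[335, 80], [731, 316], [168, 49], [762, 33]]
2.0 [[342, 79], [754, 321], [176, 49], [784, 39]]
2.1 [[348, 81], [776, 326], [184, 51], [806, 45]]
2.2 [[354, 83], [796, 332], [191, 54], [826, 52]]
```

View pics/crop4.png

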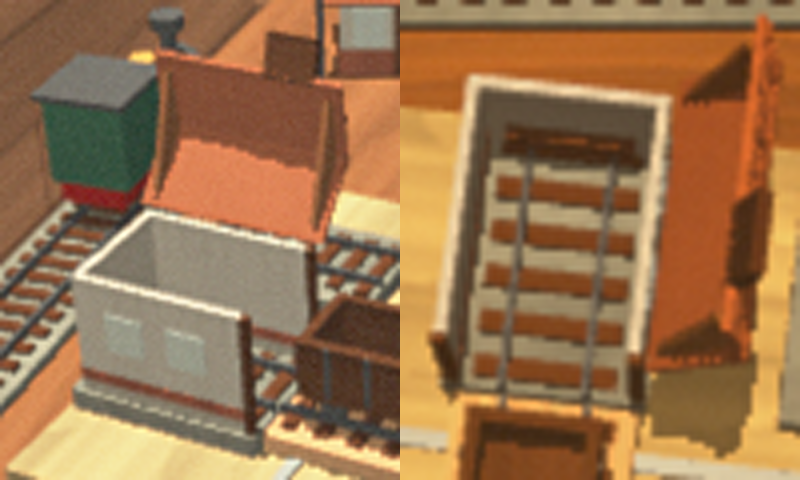

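Near (342,85) and far (160,52) roof corners in the side view fit an angle of about 1.85–1.95 rad, so the leaf leans clear of the gripper if the jaws run along x. I'll turn 90° and move over.

```bash
python3 -m pendant '[{"dx":0,"dy":5.8,"dz":0,"roll":0},{"dx":0,"dy":5.8,"dz":0,"roll":0},{"dx":0,"dy":5.8,"dz":0,"roll":0},{"dx":0,"dy":5.8,"dz":0,"roll":0},{"dx":0,"dy":5.8,"dz":0,"roll":0},{"dx":0,"dy":5.8,"dz":0,"roll":0},{"dx":0,"dy":5.8,"dz":0,"roll":0},{"dx":0,"dy":5.8,"dz":0,"roll":0},{"dx":0,"dy":5.8,"dz":0,"roll":0},{"dx":0,"dy":0.8,"dz":0,"roll":0},{"dx":0,"dy":0,"dz":0,"roll":0}]' 0;  python3 -c "
from h import *
rel(.425,.106,.11); print(bot.get_state()['joints'])"
```

```text
time_s: 9.05
tool_pos: [0.4337, 0.0621, 0.2455]
tcp_rot: [3.141, 0.0, 3.034]
ft_force: [-0.7, -0.3, -0.2]
finger_gap: 0.006
now e 0.4242 0.1093 0.2455 rpy [3.1412e+00 1.0000e-04 3.0341e+00] | dx -0.07 dy -0.33 dz 13.55 cm F [-0.7 -0.3 -0.2] t 9.05
[ 5.95107628e-01 -3.95054757e-02 -4.88817631e-01 -2.10995978e-04
 -1.12117347e+00 -2.27331199e+00]
```

```bash
python3 -m pendant '[{"dx":0,"dy":0,"dz":0,"roll":-0.18},{"dx":0,"dy":0,"dz":0,"roll":-0.18},{"dx":0,"dy":0,"dz":0,"roll":-0.18},{"dx":0,"dy":0,"dz":0,"roll":-0.18},{"dx":0,"dy":0,"dz":0,"roll":-0.18},{"dx":0,"dy":0,"dz":0,"roll":-0.18},{"dx":0,"dy":0,"dz":0,"roll":-0.18},{"dx":0,"dy":0,"dz":0,"roll":-0.18},{"dx":0,"dy":0,"dz":0,"roll":-0.128},{"dx":0.3,"dy":-5,"dz":0,"roll":0},{"dx":0,"dy":-5.5,"dz":0,"roll":0},{"dx":0,"dy":0,"dz":0,"roll":0}]' 0;  python3 -c "
from h import *
rel(.530,.106,.112); print(bot.get_state()['joints'])"
```

```text
time_s: 10.55
tool_pos: [0.5405, 0.0442, 0.244]
tcp_rot: [3.14, -0.001, -1.688]
ft_force: [-0.4, -0.8, 0.0]
finger_gap: 0.001
now e 0.5324 0.1032 0.244 rpy [ 3.1400e+00 -1.4000e-03 -1.6877e+00] | dx -0.28 dy 0.24 dz 13.20 cm F [-0.4 -0.8  0. ] t 10.55
[ 4.43267991e-01  1.47176083e-01 -2.91454668e-01  3.98450033e-04
 -1.13430387e+00 -5.60378819e-01]
```

```bash
python3 -m pendant '[{"dx":-0.28,"dy":0.2,"dz":4,"roll":-0.006},{"dx":0,"dy":0,"dz":4,"roll":0},{"dx":0,"dy":0,"dz":3,"roll":0},{"dx":0,"dy":0,"dz":1.6,"roll":0},{"dx":0,"dy":0,"dz":0.6,"roll":0},{"dx":0,"dy":0,"dz":0,"roll":0}]' 0;  python3 -c "
from h import *
rel(.530,.106,.112)
c=snap('side','side5')
cv2.imwrite('pics/crop5.png',cv2.resize(c['frame'][100:260,230:430,::-1],(750,600),interpolation=cv2.INTER_CUBIC))"
```

```text
time_s: 11.3
tool_pos: [0.5371, 0.0488, 0.114]
tcp_rot: [-3.141, 0.0, -1.679]
ft_force: [-0.4, -0.3, -0.1]
finger_gap: 0.008
now e 0.5285 0.1075 0.114 rpy [-3.1409e+00  2.0000e-04 -1.6788e+00] | dx 0.15 dy -0.15 dz 0.20 cm F [-0.4 -0.3 -0.1] t 11.3
```

View pics/crop5.png

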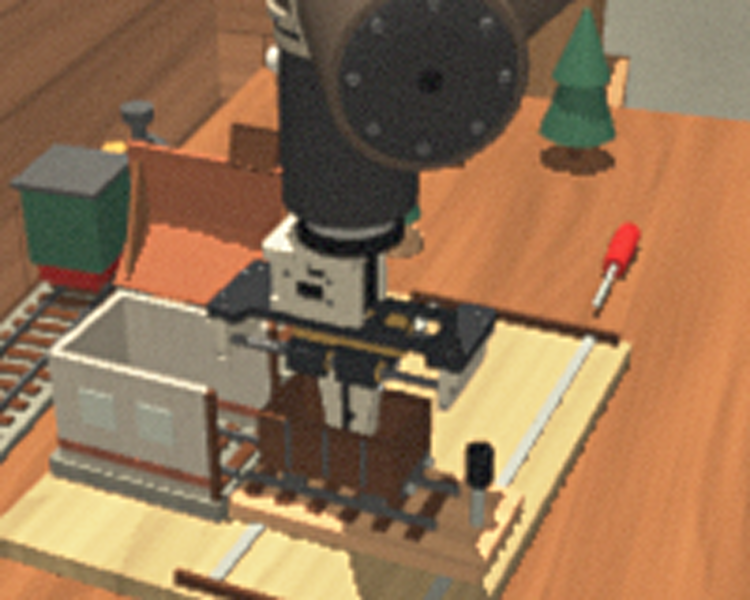

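```bash
python3 -m pendant '[{"dx":0.1,"dy":-1,"dz":0,"roll":0},{"dx":0,"dy":-1,"dz":0,"roll":0},{"dx":0,"dy":-1,"dz":0,"roll":0},{"dx":0,"dy":-1.5,"dz":0,"roll":0},{"dx":0,"dy":-1.5,"dz":0,"roll":0},{"dx":0,"dy":-1.5,"dz":0,"roll":0},{"dx":0,"dy":-1.5,"dz":0,"roll":0},{"dx":0,"dy":-1.5,"dz":0,"roll":0},{"dx":0,"dy":-1.5,"dz":0,"roll":0},{"dx":0,"dy":-1.5,"dz":0,"roll":0},{"dx":0,"dy":-1.5,"dz":0,"roll":0},{"dx":0,"dy":0,"dz":0,"roll":0}]' 0;  python3 -c "
from h import *
rel(.717,.106,.112)"
```

```text
time_s: 12.85
tool_pos: [0.6871, 0.0318, 0.1131]
tcp_rot: [-3.141, 0.0, -1.679]
ft_force: [-1.2, 0.3, -0.3]
finger_gap: 0.007
now e 0.6795 0.107 0.1131 rpy [-3.1409e+00  3.0000e-04 -1.6792e+00] | dx 0.11 dy -3.75 dz 0.11 cm F [-1.2  0.3 -0.3] t 12.85
```

Pushing at about 1 N as expected. I'll carry on slowly until it meets the stop.

```bash
python3 -m pendant '[{"dx":0,"dy":-0.8,"dz":0,"roll":0},{"dx":0,"dy":-0.8,"dz":0,"roll":0},{"dx":0,"dy":-0.8,"dz":0,"roll":0},{"dx":0,"dy":-0.5,"dz":0,"roll":0},{"dx":0,"dy":-0.3,"dz":0,"roll":0},{"dx":0,"dy":0,"dz":0,"roll":0}]' 0;  python3 -m pendant '[{"dx":0,"dy":-0.3,"dz":0,"roll":0},{"dx":0,"dy":-0.3,"dz":0,"roll":0},{"dx":0,"dy":0,"dz":0,"roll":0}]' 0; python3 -c "
from h import *
rel(.717,.106,.112)"
```

```text
time_s: 13.6
tool_pos: [0.7161, 0.0284, 0.1132]
tcp_rot: [3.138, -0.0, -1.679]
ft_force: [-6.5, 1.9, 3.8]
finger_gap: 0.001
time_s: 13.98
tool_pos: [0.7167, 0.0278, 0.1131]
tcp_rot: [3.128, -0.002, -1.679]
ft_force: [-27.2, 6.0, 17.3]
finger_gap: 0.009
now e 0.7093 0.1063 0.1131 rpy [ 3.1284e+00 -2.2000e-03 -1.6793e+00] | dx 0.03 dy -0.77 dz 0.11 cm F [-27.2   6.   17.3] t 13.975
```

Firm contact, 27 N. I'll back off, lift out, retreat towards the robot, and check in the top view.

```bash
python3 -m pendant '[{"dx":0,"dy":1.2,"dz":0,"roll":0},{"dx":0,"dy":1.2,"dz":0,"roll":0},{"dx":0,"dy":0,"dz":0,"roll":0},{"dx":0,"dy":0,"dz":-4,"roll":0},{"dx":0,"dy":0,"dz":-5,"roll":0},{"dx":0,"dy":0,"dz":-5,"roll":0},{"dx":0,"dy":5,"dz":-4,"roll":0},{"dx":0,"dy":5,"dz":-3,"roll":0},{"dx":0,"dy":5.5,"dz":0,"roll":0},{"dx":0,"dy":5.5,"dz":0,"roll":0},{"dx":0,"dy":5,"dz":0,"roll":0},{"dx":0,"dy":0,"dz":0,"roll":0}]' 0; python3 -c "
from h import *
rel(.425,.106,.112)
c=snap('top','top6')
cv2.imwrite('pics/crop6.png',cv2.resize(c['frame'][115:295,240:435,::-1],(650,600),interpolation=cv2.INTER_CUBIC))"
```

```text
time_s: 15.48
tool_pos: [0.4405, 0.0581, 0.3238]
tcp_rot: [-3.139, 0.002, -1.677]
ft_force: [1.5, 0.8, 1.0]
finger_gap: 0.007
now e 0.4315 0.1061 0.3238 rpy [-3.1389e+00  2.5000e-03 -1.6772e+00] | dx 0.01 dy 0.65 dz 21.18 cm F [1.5 0.8 1. ] t 15.475
```

View pics/crop6.png

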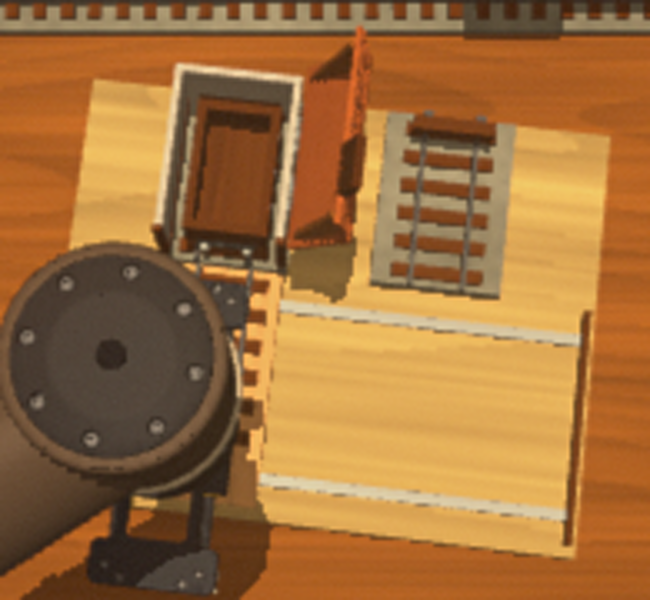

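```bash
python3 -c "
from h import *
c=load('top6')
E=lambda u,v,z:(lambda P:np.round([P@ex,P@ey],4))(ray(c,u*.3+239.65,v*.3+114.65,z))
for n,a,b,z in [('rear',(186,230),(269,238),.113),('front',(202,97),(283,102),.113),('buf',(205,247),(247,252),.065)]: print(n,E(*a,z),E(*b,z))
for th in(1.8,1.9,2.0):
  h=.1068-.056; C,S=np.cos(th),np.sin(th)
  for r,n in((.117,8),(.144,8),(.132,8)):
    y,z=h+r*C/1-n*S*1e-3,.137+r*S+n*C*1e-3
    print(th,r,'y %.3f z %.3f'%(y,z), [((proj(c,x*ex+y*ey+[0,0,z])-[239.65,114.65])/.3).round().tolist() for x in(.66,.68,.70)])
c3=load('side3')
for x in(.65,.67,.69):
  print(x,[((proj(c3,x*ex+(h+.144*np.cos(th))*ey+[0,0,.137+.144*np.sin(th)])-[225,125])*4).round().tolist() for th in(1.8,1.9,2.0)])
"
```

```text
rear [0.6208 0.1364] [0.6217 0.0684]
front [0.7341 0.1372] [0.7372 0.0701]
buf [0.6183 0.123 ] [0.618  0.0872]
1.8 0.117 y 0.016 z 0.249 [[343.0, 155.0], [346.0, 129.0], [349.0, 103.0]]
1.8 0.144 y 0.010 z 0.275 [[353.0, 146.0], [356.0, 120.0], [359.0, 93.0]]
1.8 0.132 y 0.013 z 0.264 [[348.0, 150.0], [351.0, 124.0], [354.0, 98.0]]
1.9 0.117 y 0.005 z 0.245 [[358.0, 158.0], [361.0, 132.0], [364.0, 106.0]]
1.9 0.144 y -0.003 z 0.271 [[371.0, 150.0], [374.0, 124.0], [377.0, 97.0]]
1.9 0.132 y 0.001 z 0.259 [[365.0, 154.0], [368.0, 128.0], [371.0, 101.0]]
2.0 0.117 y -0.005 z 0.240 [[372.0, 162.0], [375.0, 136.0], [377.0, 110.0]]
2.0 0.144 y -0.016 z 0.265 [[389.0, 154.0], [392.0, 128.0], [395.0, 102.0]]
2.0 0.132 y -0.011 z 0.254 [[381.0, 158.0], [384.0, 131.0], [387.0, 105.0]]
0.65 [[286.0, 36.0], [295.0, 34.0], [304.0, 34.0]]
0.67 [[261.0, 31.0], [270.0, 29.0], [279.0, 29.0]]
0.69 [[236.0, 27.0], [245.0, 25.0], [254.0, 25.0]]
```

Wagon rear rim now at x 0.621 and front at 0.736 (moved ~147 mm); its front buffers come out at ~0.743, just before the shed's inner end wall, and it met 27 N resistance. It is against the stop, having evidently started about 13 mm from rearmost. Tab is at x≈0.648, roof ≈1.85 rad. Next I'll go behind the roof (its -y side), fingers shut.

```bash
python3 -m pendant '[{"dx":5,"dy":0,"dz":0,"roll":0},{"dx":5.5,"dy":0,"dz":0,"roll":0},{"dx":5.5,"dy":0,"dz":0,"roll":0},{"dx":0,"dy":-5,"dz":0,"roll":0},{"dx":0,"dy":-5.5,"dz":0,"roll":0},{"dx":0,"dy":-5.5,"dz":0,"roll":0},{"dx":0,"dy":-5.6,"dz":0,"roll":0},{"dx":0,"dy":0,"dz":0,"roll":0}]' 0; python3 -c "
from h import *
rel(.648,-.035,.280)"
```

```text
time_s: 16.52
tool_pos: [0.6438, -0.1253, 0.3178]
tcp_rot: [3.136, -0.001, -1.68]
ft_force: [0.0, -0.8, -0.8]
finger_gap: 0.007
now e 0.6536 -0.0538 0.3178 rpy [ 3.1364e+00 -1.3000e-03 -1.6802e+00] | dx -1.88 dy 0.56 dz 3.78 cm F [ 0.  -0.8 -0.8] t 16.525
```

```bash
python3 -m pendant '[{"dx":0,"dy":0.5,"dz":1.5,"roll":0},{"dx":0,"dy":0,"dz":1.8,"roll":0},{"dx":-1,"dy":0,"dz":0,"roll":0},{"dx":-1,"dy":0,"dz":0,"roll":0},{"dx":-1,"dy":0,"dz":0,"roll":0},{"dx":-1,"dy":0,"dz":0,"roll":0},{"dx":-1,"dy":0,"dz":0,"roll":0},{"dx":-1,"dy":0,"dz":0,"roll":0},{"dx":0,"dy":0,"dz":0,"roll":0}]' 0; python3 -c "
from h import *
rel(.648,.033,.285)"
```

```text
time_s: 17.65
tool_pos: [0.6416, -0.0631, 0.2893]
tcp_rot: [3.142, 0.0, -1.678]
ft_force: [-0.4, -0.9, 0.0]
finger_gap: 0.006
now e 0.6446 0.0077 0.2893 rpy [ 3.1415e+00  4.0000e-04 -1.6780e+00] | dx -2.53 dy -0.34 dz 0.43 cm F [-0.4 -0.9  0. ] t 17.65
```

```bash
python3 -m pendant '[{"dx":-0.8,"dy":-0.3,"dz":0.2,"roll":0},{"dx":-0.8,"dy":0,"dz":0.2,"roll":0},{"dx":-0.9,"dy":0,"dz":0,"roll":0},{"dx":0,"dy":0,"dz":0,"roll":0}]' 0; python3 -c "
from h import *
rel(.648,.033,.285)
c=snap('side','side7')
cv2.imwrite('pics/crop7.png',cv2.resize(c['frame'][70:245,215:375,::-1],(549,600),interpolation=cv2.INTER_CUBIC))"
```

```text
time_s: 18.15
tool_pos: [0.6472, -0.0385, 0.2851]
tcp_rot: [3.141, 0.0, -1.678]
ft_force: [0.5, -0.0, -0.0]
finger_gap: 0.006
now e 0.6475 0.0328 0.2851 rpy [ 3.1413e+00  4.0000e-04 -1.6780e+00] | dx -0.02 dy -0.05 dz 0.01 cm F [ 0.5 -0.  -0. ] t 18.15
```

View pics/crop7.png

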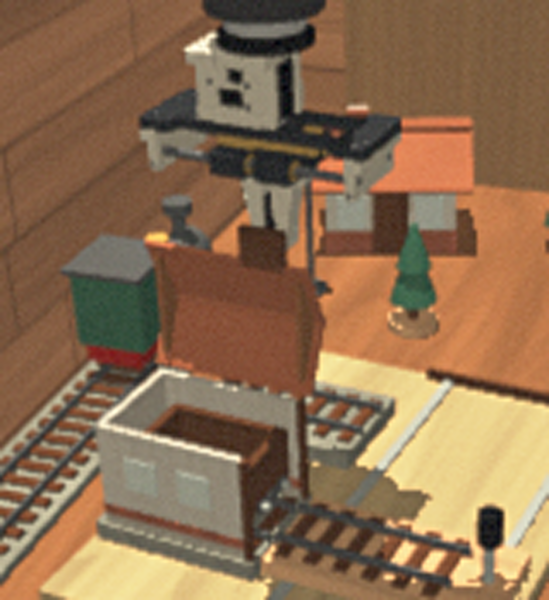

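The fingers stand behind the tab (crop (262,245)), the roof is near vertical, and the wagon is in the shed. Continuing along the arc.

```bash
python3 -m pendant '[{"dx":-1.1,"dy":-0.3,"dz":-0.1,"roll":0},{"dx":-1.1,"dy":0,"dz":0,"roll":0},{"dx":-1.2,"dy":0,"dz":0,"roll":0},{"dx":-1.1,"dy":0,"dz":0.3,"roll":0},{"dx":-1.1,"dy":0,"dz":0.3,"roll":0},{"dx":-1.1,"dy":0,"dz":0.4,"roll":0},{"dx":-1,"dy":0,"dz":0.5,"roll":0},{"dx":-1,"dy":0,"dz":0.6,"roll":0},{"dx":-1,"dy":0,"dz":0.6,"roll":0},{"dx":0,"dy":0,"dz":0,"roll":0}]' 0; python3 -c "
from h import *
rel(.65,.1311,.2632)
c=snap('side','side8')
cv2.imwrite('pics/crop8.png',cv2.resize(c['frame'][70:245,215:375,::-1],(549,600),interpolation=cv2.INTER_CUBIC))"
```

```text
time_s: 19.45
tool_pos: [0.6605, 0.0576, 0.2585]
tcp_rot: [3.141, -0.0, -1.678]
ft_force: [-0.0, -0.1, -0.0]
finger_gap: 0.002
now e 0.6501 0.1297 0.2585 rpy [ 3.1406 -0.     -1.678 ] | dx -0.14 dy 0.01 dz -0.47 cm F [-0.  -0.1 -0. ] t 19.45
```

View pics/crop8.png

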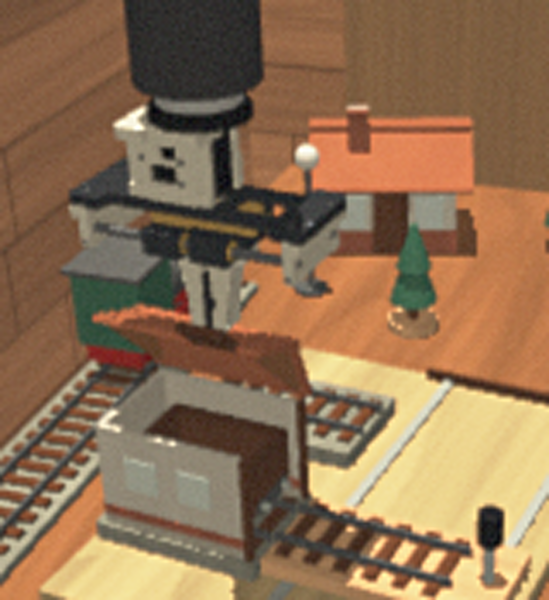

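Roof at about 45°, fingers on the tab at (215,330). Continuing down.

```bash
python3 -m pendant '[{"dx":-0.7,"dy":0,"dz":0.5,"roll":0},{"dx":-0.7,"dy":0,"dz":0.5,"roll":0},{"dx":-0.6,"dy":0,"dz":0.6,"roll":0},{"dx":-0.6,"dy":0,"dz":0.6,"roll":0},{"dx":-0.5,"dy":0,"dz":0.8,"roll":0},{"dx":-0.5,"dy":0,"dz":0.8,"roll":0},{"dx":-0.5,"dy":0,"dz":0.8,"roll":0},{"dx":-0.4,"dy":0,"dz":0.8,"roll":0},{"dx":-0.3,"dy":0,"dz":0.8,"roll":0},{"dx":-0.2,"dy":0,"dz":0.8,"roll":0},{"dx":-0.2,"dy":0,"dz":0.8,"roll":0},{"dx":0,"dy":0,"dz":0,"roll":0}]' 0; python3 -c "
from h import *
rel(.65,.1833,.170)"
```

```text
time_s: 21.0
tool_pos: [0.6659, 0.1084, 0.1805]
tcp_rot: [3.14, -0.0, -1.679]
ft_force: [-0.7, -0.6, -0.2]
finger_gap: 0.005
now e 0.65 0.1808 0.1805 rpy [ 3.1404e+00 -4.0000e-04 -1.6788e+00] | dx -0.25 dy -0.01 dz 1.05 cm F [-0.7 -0.6 -0.2] t 21.0
```

```bash
python3 -m pendant '[{"dx":-0.2,"dy":0,"dz":0.3,"roll":0},{"dx":0,"dy":0,"dz":0.3,"roll":0},{"dx":0,"dy":0,"dz":0.2,"roll":0},{"dx":0,"dy":0,"dz":0.1,"roll":0},{"dx":0,"dy":0,"dz":0.1,"roll":0},{"dx":0,"dy":0,"dz":0,"roll":0}]' 0;python3 -m pendant '[{"dx":0,"dy":0,"dz":0.2,"roll":0},{"dx":0,"dy":0,"dz":0,"roll":0}]' 0; python3 -m pendant '[{"dx":0,"dy":0,"dz":0.2,"roll":0},{"dx":0,"dy":0,"dz":0,"roll":0}]' 0
```

```text
time_s: 21.75
tool_pos: [0.6663, 0.1103, 0.1713]
tcp_rot: [3.141, -0.0, -1.679]
ft_force: [0.5, -0.3, 1.2]
finger_gap: 0.005
time_s: 22.0
tool_pos: [0.6665, 0.1103, 0.1703]
tcp_rot: [-3.141, 0.0, -1.679]
ft_force: [-2.4, -0.4, 4.5]
finger_gap: 0.004
time_s: 22.25
tool_pos: [0.6666, 0.1103, 0.1701]
tcp_rot: [-3.14, 0.0, -1.678]
ft_force: [-7.0, 0.0, 15.0]
finger_gap: 0.007
```

It bottoms out at tip z = 0.145, exactly the shut height, with 15 N. Lifting off and checking.

```bash
python3 -m pendant '[{"dx":0,"dy":0,"dz":0,"roll":0},{"dx":0,"dy":0,"dz":-2,"roll":0},{"dx":0,"dy":0,"dz":-5,"roll":0},{"dx":0,"dy":0,"dz":-5,"roll":0},{"dx":-5,"dy":0,"dz":-2,"roll":0},{"dx":-5,"dy":3,"dz":0,"roll":0},{"dx":-5,"dy":5,"dz":0,"roll":0},{"dx":-5,"dy":5,"dz":0,"roll":0},{"dx":0,"dy":0,"dz":0,"roll":0},{"dx":0,"dy":0,"dz":0,"roll":0}]' 0; python3 -c "
from h import *
a=snap('side','side9'); b=snap('top','top9'); f=lambda x,w:cv2.resize(x,w,interpolation=cv2.INTER_CUBIC)[:,:,::-1]
cv2.imwrite('pics/crop9.png',np.hstack([f(a['frame'][125:245,225:335],(380,415)),f(b['frame'][125:295,240:410],(415,415))]))
print(bot.get_state()['ft_force'])
o=load('top0')['frame'].astype(int); n=b['frame'].astype(int)
for k,(u,v) in dict(oil=(182,235),tree=(465,188),drv=(470,268)).items(): print(k,np.abs(o-n)[v-14:v+14,u-18:u+18].mean())
"
```

```text
time_s: 23.5
tool_pos: [0.5688, 0.3106, 0.3075]
tcp_rot: [-3.141, -0.0, -1.678]
ft_force: [-0.1, -0.4, 0.1]
finger_gap: 0.005
[0.17567318 0.35682463 0.24274675]
oil 21.65674603174603
tree 5.5188492063492065
drv 13.249338624338625
```

View pics/crop9.png

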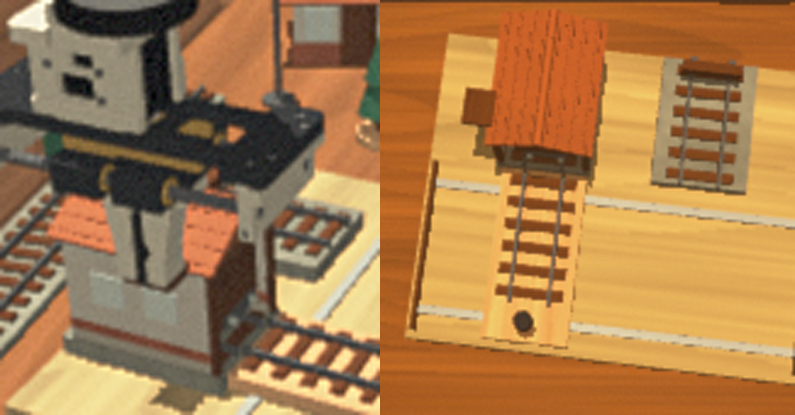

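```bash
python3 -c "
from cell import bot
print(bot.job_done())"
```

```text
the job is handed in; nothing more can be done
None
```

I slid the deck in line with the shed track, pushed the wagon in to its stop, closed the roof by pushing the tab round slowly, and handed in with the robot clear at about 24 s. `job_done` gives no verdict, so the results below are my own checks.

- **Deck:** measured right after the slide, the shed rails extended back meet the deck rails within 0.3 px (under 1 mm). In the last top view they still look in line; I did not re-measure.
- **Wagon:** it met a hard stop at about 27 N, and its front buffers come out close to the shed's end wall. I measured only about 147 mm of travel, not 160 mm, so I take it that it started about 13 mm forward of rearmost. The joint value itself could not be read.
- **Roof:** the tab bottomed out at 145 mm, the given shut height, under 15 N. It stays shut in the last pictures, and I never moved it fast.
- **Bystanders:** the arm passed well above all three. The before/after image comparison was not clean (mean differences: oil 22, driver 13, tree 6). I put that down to the arm and its shadow, but I did not confirm it by viewing the oil or driver again.

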